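# Hang the pattern iron astride the storage pole

## Task

Put the large U-shaped iron that lies flat on the cutting table away: hang it astride the wooden pole of the rack, crown up and one leg on each side, on a free stretch beside the iron already hanging there, without shoving that one along. Set it down on the pole gently, neither dropped nor pushed, let go of it, and leave the hanging iron and everything else on the table where it is.

Things in the scene. Friction and masses are not known exactly. Their poses are not given: they have to be found in the camera images.
- iron: large U-shaped dark steel iron, 0.5 kg, lying flat at the start. Band 9 thick, 30 deep; half-round crown, outer radius 31, inner 22, then two parallel legs 85 long: 62 wide outside, 44 between legs, 116 from crown top to feet. Origin: centre of the half circle, mid-depth (15 above the table when flat). x points to the crown (legs to -x), y across the legs, z along the depth (up at the start)
- rack: fixed rack: board 120 (x) by 320 (y), 12 thick; posts at y = +-140 carry a round wooden pole, 38 in diameter, level along y above the board's middle line, end discs of radius 27 at y = +-160. Origin: centre of the board's underside, z up. The pole's height is adjustable, clamped, and NOT given: its top is 150 to 190 above the table; see it or feel for it
- hung (a joint): an iron of the same shape that already hangs astride the pole, 30 deep along it; the value is its middle's place along the rack's y (0 = the rack's middle, range -0.1 to 0.1). It slides along the pole if pushed
- small_iron: a smaller U-shaped iron, 85 x 44 x 26, standing on its feet; leave it alone
- pin_bowl: a shallow open plastic bowl, 90 across, 42 high; leave it alone
- tin: a low round tin, 84 across, 30 high; leave it alone
- chalk_block: a wooden block 75 x 45 x 24, lying flat; leave it alone
- brush: a brush with a handle, lying flat; leave it alone
- shears: big tailor's shears lying flat, about 260 long, origin at the pivot, blades to its +x; leave them alone
- marker: a black pen, 134 long, 14 thick, lying along its x; leave it alone

How it is judged:
At the end, for the whole second after the job is handed in: The iron rests still on the pole (over 2 N on the rack), crown up within 0.2 rad, its origin within 8 mm of the plane through the pole, within 120 mm of the rack's middle along it, and over 115 mm high (angle between iron's own x axis and vertical below 0.2 rad and x of iron in the frame of rack between -0.008 and 0.008 m and y of iron in the frame of rack between -0.12 and 0.12 m and height (world z) of iron above 0.115 m and contact force between iron and rack above 2 N and linear speed of iron below 0.02 m/s and angular speed of iron below 0.15 rad/s); the robot touches nothing.
It fails at once if the iron strikes or presses the rack with more than 100 N (contact force between iron and rack above 100 N).
It fails at once if the iron is dropped over the rack: it falls faster than 0.3 m/s with no finger on it (contact force between iron and the fingers below 0.1 N and linear speed of iron above 0.3 m/s and height (world z) of iron above 0.1 m and horizontal distance between iron and rack below 0.18 m).
It fails at once if the hanging iron is pushed along the pole (faster than 30 mm/s) (velocity of joint hung above 0.03 m/s or velocity of joint hung below -0.03 m/s).
It fails at once if another thing on the table is moved by more than 30 mm (distance of any of small_iron, pin_bowl, tin, chalk_block, brush, shears, marker from where it was at the start of the episode above 0.03 m).
It also fails if it takes over 64 s, if anything falls off the work surface, if the arm or the gripper's body presses on something with over 40 N, if the wrist force passes 120 N, or if a joint passes its speed limit or range.

## Robot

A 6-joint arm with a two-finger parallel gripper is mounted at the origin on the work surface. World frame = base frame: x ahead of the robot, y to its left, z up, the work surface at z = 0. Lengths are in m, angles in rad, forces in N, time in s.
With the tool pointing down it reaches from about 0.35 to 0.85 m from the base axis. Payload 8.1 kg.
Tool frame: the origin (TCP) lies on the centre line of the jaws, within the pads' length; the fingertips stand robot.tips_ahead ahead of it and the grasp point (between the pads) lies 6 mm ahead of it (robot.tips_ahead is the distance from the TCP to the fingertips, in m); z points along the fingers, y is the line along which they close (so a half turn about z gives the same grasp; the last joint's range is limited). The gripper opens to 93 mm and grips with 3 to 60 N. Pads are 15 mm wide; open, the fingers measure 128 mm over their backs; the gripper's body (75 mm by 188 mm) begins 65 mm behind the grasp point.
Start: joints at [-1.254, 0.13, 1.488, -0, 1.523, -0.085], TCP at [0.235, -0.552, 0.244] pointing down, gripper open.
Joint ranges: [-2.96, 2.96], [-0.89, 2.26], [0.02, 2.5], [-1.34, 4.48], [0, 2.73], [-2.66, 2.66]. Speed limits (rad/s): [2.39, 2.39, 2.79, 3.14, 3.14, 3.14].

## Interface

Orientations are given as a rotation vector (axis times angle).
In Python, from plant import robot gives the robot as it stands.
- The arm moves only by the tool apply_moves, never from a script. Its arguments are lists of equal length, an entry for each row: "delta_pos": the shift along the tool's x, y, z in cm, a list of three; "twist": the turn about the tool's z in rad. A call has 1 to 8 rows; each row shifts and turns the commanded pose from where the row before left it, along the tool's axes as they then stand; what a row does not reach is not made up. A row lasts 1/8 s, in which the tool goes at most 62.5 mm and 10.7 degrees, less where a joint would pass 70% of its speed; a pose out of reach is approached as far as the arm can. A call with a gripper value outside its range is refused whole. "gripper" is the finger opening in cm, from 0 to 9.3, set as the call begins (left out, the last holds). The fingers move at their own pace and stop on an object; "squeeze" is the grip in N (left out, the last holds). Time passes only in rows, so rows that do not move let the fingers close. It gives the time, the measured TCP pose, the force, the opening and the grip force at its end, in the units of the state.
- robot.read_state(): the state, without advancing time (a new reading comes with each control period).
- robot.read_camera(name): name is "scene" or "side" or "wrist"; returns a dict with "frame" (420x560x3 uint8, red, green, blue), "vertical_fov" (degrees; the focal length in pixels is half the picture's height over the tangent of half this angle, whatever the lens; pixels are square), "cx", "cy" (the principal point, pixels), "k1" (the pictures are not rectified: a ray, as slopes to the right and down, at radius r is drawn at 1 + k1 r^2 times it, then the intrinsics apply), "R" (3x3) and "t" (3): a world point X has camera coordinates R X + t. Camera axes: x right, y down, z forward; pixel columns grow to the right and rows downward; lengths in m; the calibration is good to about 2 mm. A picture is of the moment at which its call begins. There is no depth.
- robot.close_job(): hands the job in; it is judged then, once.
The state is a dict: "t": time; "q": joint angles; "dq": joint speeds; "joint_torque": joint torques, N m; "tool_pos": TCP position; "orientation": TCP orientation; "force": force on the tool from outside, world axes, zero at the start; "wrist_torque": the same for the moment, N m; "opening": finger opening in m; "gripper_force": force on a finger pad.
Only numpy, scipy, OpenCV 4.12 (cv2) and the standard library are available. Lean on these libraries where they do the work, as an engineer would, in place of code of your own. Each camera call takes 0.05 s, during which the arm holds its last target. There are 200 camera calls.

## Working session

There is one attempt and no reset: what is moved stays moved. The work goes in short steps, Python scripts to look and compute and a tool call to move; the robot and the scene stay as the last step left them, time stands still between calls to the robot, and variables do not carry over. Pictures are saved under pics/ and viewed, at most 10 in all, crops included, and the job is handed in when it is done.

Besides the shell and the picture viewer there is one more tool, called after "Call:" as name(argument=value, ...), one argument or row to a line, values as JSON. apply_moves: Moves the arm, as the interface text tells. Its arguments: {"type":"object","properties":{"delta_pos":{"type":"array"},"twist":{"type":"array"},"gripper":{"type":"number"},"squeeze":{"type":"number"}},"required":["delta_pos","twist"]}

```bash
ls; mkdir -p pics
python3 - <<'E'
from plant import robot
import cv2, numpy as np
s=robot.read_state(); print(s, robot.tips_ahead)
for n in ["scene","side","wrist"]:
    c=robot.read_camera(n); cv2.imwrite(f"pics/{n}0.png",c["frame"][:,:,::-1])
    print(n,c["vertical_fov"],c["cx"],c["cy"],c["k1"],c["R"].tolist() if hasattr(c["R"],'tolist') else c["R"],c["t"], 'pos',-np.array(c["R"]).T@np.array(c["t"]))
E
```

```text
pics
{'t': 0.0, 'q': array([-1.25439152e+00,  1.31133476e-01,  1.48920658e+00,  1.87698753e-05,
        1.52301350e+00, -8.53669566e-02]), 'dq': array([ 0.00031571, -0.00104641, -0.00010597,  0.00159841, -0.00130498,
       -0.0008934 ]), 'joint_torque': array([ 2.26128621e-03, -5.59846687e+01, -4.91754019e+01,  7.68924016e-02,
        3.54654598e-02, -1.53811893e-04]), 'tool_pos': array([ 0.23451959, -0.55172894,  0.24264387]), 'orientation': array([-3.07670000e+00, -6.26514609e-01,  2.89403766e-04]), 'force': array([ 0.07190373, -0.37890999, -0.21626934]), 'wrist_torque': array([-0.02299353,  0.00254412,  0.06206204]), 'gripper_force': 0.0, 'opening': 0.09325870271693008} 0.025
scene 42.476883550307264 273.891400525666 205.67451628591797 -0.1357424820354283 [[-0.7671394098109546, 0.6413940252180482, 0.010527598467363035], [0.4853927776265221, 0.5911273521964409, -0.6441756786104506], [-0.4193935828585242, -0.48906252964198227, -0.764805115540734]] [ 0.44155323 -0.22338682  1.66421   ] pos [1.14512223 0.66274321 1.12424747]
side 47.806833567015794 268.285601661275 195.95119163875097 -0.007868325025953967 [[0.9848861714102006, -0.17306967884009944, -0.006790849073675469], [-0.11779916350652556, -0.6405852693733074, -0.7587976474259065], [0.12697474726149074, 0.7481292661887464, -0.6512910368105553]] [-0.56026609  0.1726495   1.14290193] pos [ 0.4270166  -0.84140673  0.87156313]
wrist 68.04727776690979 279.112688399048 204.47992038220394 -0.023748941757411525 [[0.3916332145925851, -0.9201214002420885, -0.00018451129653042773], [-0.8916734699599159, -0.37957432475324404, 0.24666121494422963], [-0.22702829823068896, -0.0964362006958971, -0.9691017547181614]] [-0.59883546 -0.02834229  0.38759379] pos [ 0.29724654 -0.52438126  0.38249827]
```

View pics/scene0.png

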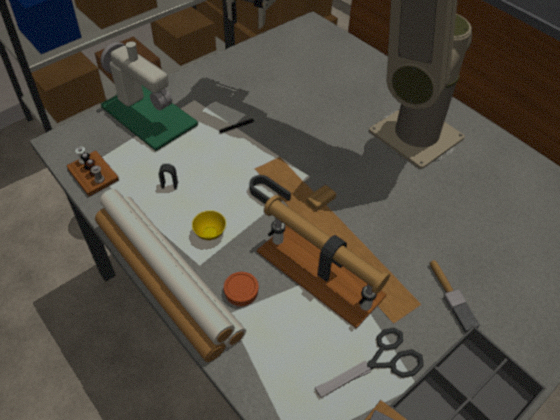

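View pics/side0.png

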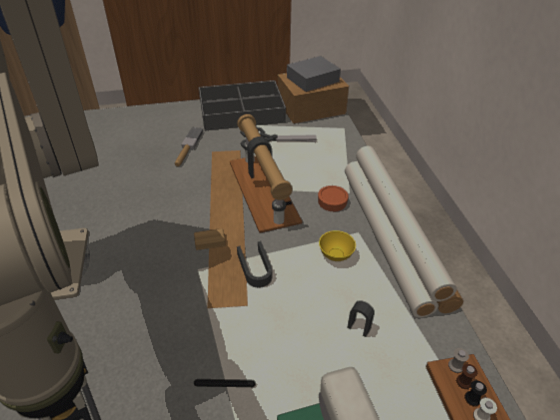

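The scene view shows the iron at about (270,190) and the rack from (270,205) to (385,280), with the hung iron at (332,258). In the side view the iron is at (256,265), crown toward the camera, and the pole runs from (247,122) to (282,188). I'll zoom in on both for measuring.

```bash
cat > h.py <<'E'
import cv2, numpy as np
from plant import robot
def cam(n):
    c=robot.read_camera(n); H,W=c["frame"].shape[:2]
    f=H/2/np.tan(np.radians(c["vertical_fov"])/2)
    c["f"]=f; c["R"]=np.array(c["R"]); c["t"]=np.array(c["t"]); c["o"]=-c["R"].T@c["t"]; return c
def ray(c,u,v):
    d=np.array([(u-c["cx"])/c["f"],(v-c["cy"])/c["f"]]); s=d.copy()
    for _ in range(20): s=d/(1+c["k1"]*(s@s))
    return c["R"].T@np.array([*s,1.])
def onz(c,u,v,z):
    r=ray(c,u,v); return c["o"]+r*(z-c["o"][2])/r[2]
def proj(c,X):
    p=c["R"]@np.array(X)+c["t"]; s=p[:2]/p[2]; s=s*(1+c["k1"]*(s@s)); return s*c["f"]+[c["cx"],c["cy"]]
def tri(c1,p1,c2,p2):
    a=ray(c1,*p1);b=ray(c2,*p2);a/=np.linalg.norm(a);b/=np.linalg.norm(b)
    k=np.linalg.lstsq(np.c_[a,-b],c2["o"]-c1["o"],rcond=None)[0]
    P=c1["o"]+a*k[0];Q=c2["o"]+b*k[1]; return (P+Q)/2,np.linalg.norm(P-Q)
def crop(c,x0,y0,w,h,s,name):
    im=c["frame"][y0:y0+h,x0:x0+w,::-1].astype(float); im=np.clip(255*(im/255)**.6,0,255).astype(np.uint8)
    im=cv2.resize(im,None,fx=s,fy=s,interpolation=cv2.INTER_CUBIC)
    for i in range(0,w,20): cv2.putText(im,str(x0+i),(i*s,9),0,.33,(0,0,255)); cv2.line(im,(i*s,10),(i*s,14),(0,0,255))
    for j in range(0,h,20): cv2.putText(im,str(y0+j),(0,j*s+4),0,.33,(0,0,255)); cv2.line(im,(22,j*s),(26,j*s),(0,0,255))
    cv2.imwrite("pics/"+name,im)
E
python3 - <<'E'
from h import *
crop(cam("scene"),235,165,160,150,4,"sc1.png")
crop(cam("side"),190,105,150,195,3,"si1.png")
E
```

```text
(no output)
```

View pics/sc1.png

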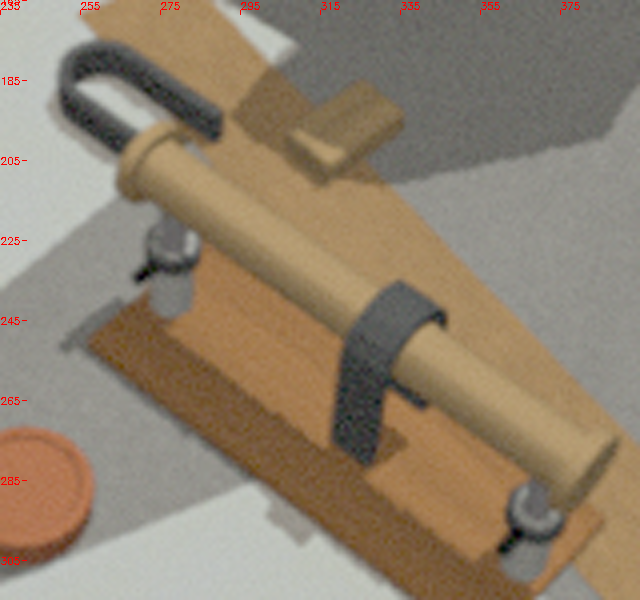

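View pics/si1.png

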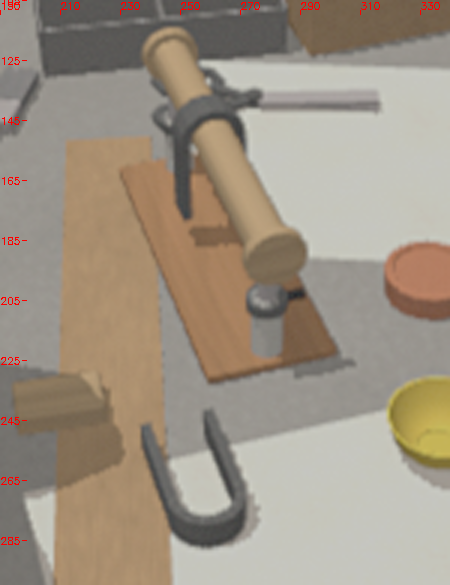

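The crops show the iron flat in the side view, with feet at about (238,247) and (259,242) and the crown bottom at (258,286). The hung iron's crown is at about (262,142) in the side view and (335,241) in the scene view. The board corners and both pole discs are visible in both.

Run:
```python
from h import *
np.set_printoptions(precision=4,suppress=True)
S=cam("side");C=cam("scene")
s=lambda x,y:(190+x/3,105+y/3)
c=lambda x,y:(235+x/4,165+y/4)
for n,p in dict(L=s(122,167),N=s(210,378),R=s(335,352)).items(): print("board side",n,onz(S,*p,.012))
for n,p in dict(A=c(90,342),B=c(603,517)).items(): print("board scene",n,onz(C,*p,.012))
# pole: edge pairs (side / scene) midpoints
print("disc -y",tri(S,s(273,256),C,c(150,160)))
print("disc +y",tri(S,s(172,50),C,c(590,470)))
for n,p in dict(footL=s(146,425),footR=s(209,410)).items(): print(n,onz(S,*p,.03))
for n,p in dict(foot=c(210,112)).items(): print(n,onz(C,*p,.03))
print("crown bottom",onz(S,*s(205,545),0), "scene crown top",onz(C,*c(92,42),.03),onz(C,*c(60,80),.03))
# hung crown top: front (-y) rim in side, scene +y rim
print("hung",tri(S,s(213,97),C,c(405,283)),tri(S,s(217,125),C,c(345,340)))
```

```text
board side L [0.5103 0.3296 0.012 ]
board side N [0.5498 0.0139 0.012 ]
board side R [0.6621 0.0259 0.012 ]
board scene A [0.6617 0.0385 0.012 ]
board scene B [0.5061 0.3337 0.012 ]
disc -y (array([0.6039, 0.0242, 0.1321]), np.float64(0.0031627164167465703))
disc +y (array([0.5651, 0.3451, 0.1365]), np.float64(0.006908529641676813))
footL [ 0.4877 -0.0478  0.03  ]
footR [ 0.5405 -0.0404  0.03  ]
foot [ 0.4879 -0.048   0.03  ]
crown bottom [ 0.5186 -0.153   0.    ] scene crown top [ 0.5089 -0.1491  0.03  ] [ 0.5482 -0.1352  0.03  ]
hung (array([0.58  , 0.2066, 0.1722]), np.float64(0.014355598824568884)) (array([0.5965, 0.2003, 0.1372]), np.float64(0.01648026119061085))
```

Call:
apply_moves(
  delta_pos=[
    [0, 0, 0],
    [0, 0, 0],
    [0, 0, 0],
    [0, 0, 0],
    [0, 0, 0],
    [0, 0, 0],
    [0, 0, 0],
    [0, 0, 0],
  ],
  twist=[-0.164, -0.164, -0.164, -0.164, -0.164, -0.164, -0.164, -0.164],
)

```text
t: 1.35
tool_pos: [0.2347, -0.5522, 0.2436]
orientation: [-2.051, -2.38, -0.0]
force: [-0.2, -0.6, 0.4]
opening: 0.0928
gripper_force: 0.0
```

```bash
cat >> h.py <<'E'
from scipy.spatial.transform import Rotation as Ro
def togo(X,yaw=None):
    "tool-frame shift in cm to TCP point X, and twist to put tool y at world angle yaw"
    s=robot.read_state(); R=Ro.from_rotvec(s["orientation"]).as_matrix()
    print("t",round(s["t"],2),"pos",s["tool_pos"].round(4),"yaw_y",round(np.arctan2(R[1,1],R[0,1]),4),"tilt z",R[:,2].round(3))
    print("shift cm",(R.T@(np.array(X)-s["tool_pos"])*100).round(2), "" if yaw is None else "twist %.3f"%(np.arctan2(R[1,1],R[0,1])-yaw))
E
python3 -c "
from h import *
togo([.52,-.10,.30],.139)"
```

```text
t 1.35 pos [ 0.2347 -0.5522  0.2436] yaw_y 0.1484 tilt z [ 0.  0. -1.]
shift cm [40.5  34.9  -5.64] twist 0.009
```

Call:
apply_moves(
  delta_pos=[
    [2.5, 2.2, -0.7],
    [2.5, 2.2, -0.7],
    [2.5, 2.2, -0.7],
    [2.5, 2.2, -0.7],
    [2.5, 2.2, -0.7],
    [2.5, 2.2, -0.7],
    [2.5, 2.2, -0.7],
    [2.5, 2.2, -0.7],
  ],
  twist=[0, 0, 0, 0, 0, 0, 0, 0],
)

```text
t: 2.35
tool_pos: [0.3808, -0.3282, 0.3]
orientation: [2.057, 2.374, -0.0]
force: [-0.2, -0.1, -0.3]
opening: 0.093
gripper_force: 0.0
```

Call:
apply_moves(
  delta_pos=[
    [2.5, 2.2, 0],
    [2.5, 2.2, 0],
    [2.5, 2.2, 0],
    [2.5, 2.2, 0],
    [2.5, 2.2, 0],
    [2.5, 2.2, 0],
    [2.5, 2.2, 0],
    [2.5, 2.0, 0],
  ],
  twist=[0, 0, 0, 0, 0, 0, 0, 0],
)

```text
t: 3.35
tool_pos: [0.5246, -0.1054, 0.2997]
orientation: [2.057, 2.374, 0.0]
force: [0.7, 0.1, -0.8]
opening: 0.0932
gripper_force: 0.0
```

Call:
apply_moves(
  delta_pos=[
    [0, 0, 0],
    [0, 0, 0],
  ],
  twist=[0, 0],
)

```text
t: 3.6
tool_pos: [0.5238, -0.1068, 0.2996]
orientation: [-2.057, -2.375, 0.001]
force: [-1.0, -0.5, -0.8]
opening: 0.0929
gripper_force: 0.0
```

Run:
```python
from h import *
togo([.52,-.10,.30],.139)
c=cam("wrist"); crop(c,0,0,560,420,1,"w1.png")
```

```text
t 3.6 pos [ 0.5238 -0.1068  0.2996] yaw_y 0.1433 tilt z [-0. -0. -1.]
shift cm [ 0.72 -0.28 -0.04] twist 0.004
```

View pics/w1.png

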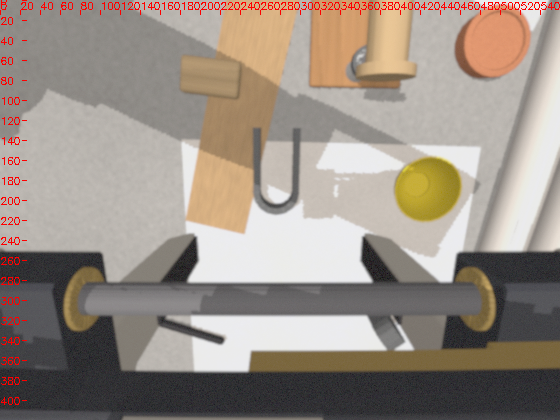

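The wrist view shows the iron well aligned: feet at about (257,128) and (297,128), crown bottom at about (277,213). The bowl is at (427,188), clear of the fingers.

Run:
```python
from h import *
c=cam("wrist"); g=cv2.cvtColor(c["frame"],cv2.COLOR_RGB2GRAY)
sub=g[115:225,240:315]; print(np.percentile(sub,[1,10,20,50]))
m=(sub<62).astype(np.uint8)
cs,_=cv2.findContours(m,cv2.RETR_EXTERNAL,cv2.CHAIN_APPROX_NONE); k=max(cs,key=cv2.contourArea)[:,0]+[240,115]
print(k.min(0),k.max(0))
P=np.array([onz(c,u,v,.03)[:2] for u,v in k.astype(float)])
r=cv2.minAreaRect((P*1e3).astype(np.float32)); print(r); print(cv2.boxPoints(r))
for v in (135,150,165,180): 
    u=np.where(g[v,240:315]<62)[0]+240; print(v,u, onz(c,u[0],v,.03),onz(c,u[-1],v,.03))
```

```text
[ 48.  60.  90. 145.]
[260 129] [299 207]
((538.2021484375, -97.07669067382812), (108.51421356201172, 45.70101547241211), 70.46683502197266)
[[ 498.52576  -140.57108 ]
 [ 541.59656  -155.85132 ]
 [ 577.87854   -53.582306]
 [ 534.80774   -38.302063]]
135 [254 255 256 257 258 259 260 293 294 295 296 297 298 299] [ 0.48402471 -0.0558832   0.03      ] [ 0.54133574 -0.04762663  0.03      ]
150 [254 255 256 257 258 259 260 294 295 296 297 298] [ 0.48638508 -0.07484083  0.03      ] [ 0.54306195 -0.06667602  0.03      ]
165 [254 255 256 257 258 259 294 295 296 297] [ 0.48879559 -0.09423097  0.03      ] [ 0.54482969 -0.08615876  0.03      ]
180 [255 256 257 258 259 293 294 295 296 297] [ 0.49257787 -0.11388562  0.03      ] [ 0.54795974 -0.10590626  0.03      ]
```

```bash
python3 -c "
from h import *
togo([.523,-.126,.029],.135)"
```

```text
t 3.7 pos [ 0.5237 -0.1072  0.2997] yaw_y 0.1421 tilt z [-0. -0. -1.]
shift cm [-1.84 -0.33 27.07] twist 0.007
```

Call:
apply_moves(
  delta_pos=[
    [-1.8, -0.3, 3],
    [0, 0, 4],
    [0, 0, 4],
    [0, 0, 3],
    [0, 0, 3],
    [0, 0, 2],
    [0, 0, 2],
    [0, 0, 0],
  ],
  twist=[0.007, 0, 0, 0, 0, 0, 0, 0],
)

```text
t: 4.7
tool_pos: [0.522, -0.1251, 0.088]
orientation: [-2.065, -2.364, 0.002]
force: [-0.0, 0.2, 1.4]
opening: 0.0929
gripper_force: 0.0
```

Run:
```python
from h import *
togo([.523,-.126,.029],.135)
crop(cam("wrist"),150,150,260,200,3,"w2.png")
```

```text
t 4.7 pos [ 0.522  -0.1251  0.088 ] yaw_y 0.1348 tilt z [-0.003  0.001 -1.   ]
shift cm [-0.12  0.11  5.9 ] twist -0.000
```

View pics/w2.png

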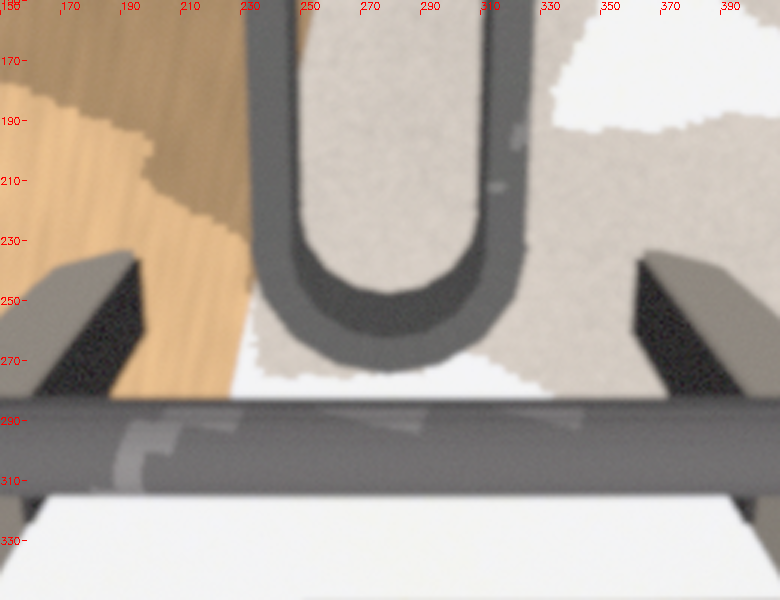

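The iron is centred between the fingers: sides at u = 232 and 326, crown edge at (279,274).

Run:
```python
from h import *
c=cam("wrist")
for p in [(279,274),(233,220),(326,220),(232,180),(327,180)]: print(p,onz(c,*p,.03))
print(proj(c,[.522,-.125,.023]))
```

```text
(279, 274) [ 0.52736829 -0.15719436  0.03      ]
(233, 220) [ 0.49148634 -0.12209789  0.03      ]
(326, 220) [ 0.55320587 -0.11366703  0.03      ]
(232, 180) [ 0.48816476 -0.09518619  0.03      ]
(327, 180) [ 0.54918582 -0.08685703  0.03      ]
[277.61589408 226.64762526]
```

Call:
apply_moves(
  delta_pos=[
    [0, 0.1, 1.5],
    [0, 0, 1.5],
    [0, 0, 1.5],
    [0, 0, 1.4],
    [0, 0, 0],
    [0, 0, 0],
  ],
  twist=[0, 0, 0, 0, 0, 0],
)

```text
t: 5.55
tool_pos: [0.5249, -0.1246, 0.0308]
orientation: [2.065, 2.367, 0.0]
force: [0.7, -0.2, -0.1]
opening: 0.0929
gripper_force: 0.0
```

Call:
apply_moves(
  delta_pos=[
    [0, 0, 0],
    [0, 0, 0],
    [0, 0, 0],
    [0, 0, 0],
    [0, 0, 0],
    [0, 0, 0],
    [0, 0, 0],
    [0, 0, 0],
  ],
  twist=[0, 0, 0, 0, 0, 0, 0, 0],
  gripper=5.8,
  squeeze=12,
)

```text
t: 6.55
tool_pos: [0.5239, -0.1248, 0.0307]
orientation: [-2.065, -2.367, 0.002]
force: [-5.0, -1.7, 4.0]
opening: 0.0626
gripper_force: 12.0
```

Call:
apply_moves(
  delta_pos=[
    [0, 0, -0.5],
    [0, 0, -0.7],
    [0, 0, -0.7],
    [0, 0, -0.7],
    [0, 0, -0.7],
    [0, 0, -0.7],
    [0, 0, 0],
    [0, 0, 0],
  ],
  twist=[0, 0, 0, 0, 0, 0, 0, 0],
)

```text
t: 7.55
tool_pos: [0.5245, -0.1245, 0.0705]
orientation: [-2.065, -2.367, 0.0]
force: [0.1, -0.8, -5.2]
opening: 0.0624
gripper_force: 12.0
```

Run:
```python
from h import *
c=cam("wrist");crop(c,150,100,260,200,2,"w3.png")
a=cv2.imread("pics/w3.png"); d=cam("side"); crop(d,190,200,110,160,3,"s3.png")
b=cv2.imread("pics/s3.png")[:480]; x=np.zeros((480,800,3),np.uint8); x[:400,:470]=a[:,:470]; x[:,470:]=b[:,:330]; cv2.imwrite("pics/m3.png",x)
```

```text
(no output)
```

View pics/m3.png

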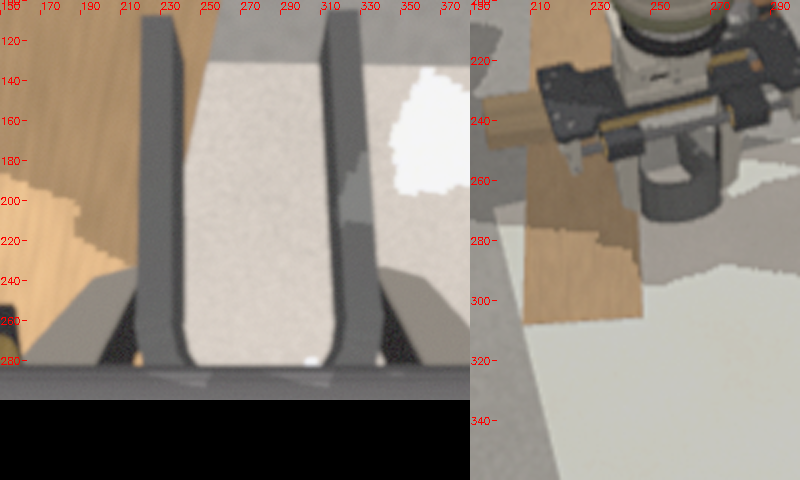

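The iron is lifted level, with its legs pointing away from the gripper. It hasn't hinged at 12 N, so I'll ease the grip and let the legs swing down.

Call:
apply_moves(
  delta_pos=[
    [0, 0, 0],
    [0, 0, 0],
    [0, 0, 0],
    [0, 0, 0],
  ],
  twist=[0, 0, 0, 0],
  squeeze=8,
)

```text
t: 8.15
tool_pos: [0.5247, -0.1245, 0.0706]
orientation: [-2.065, -2.367, 0.0]
force: [0.1, 0.6, -5.6]
opening: 0.0624
gripper_force: 8.0
```

```bash
cat >> h.py <<'E'
def feet(c=None):
    "iron's pitch below level, from the feet row in the wrist view (feet at 85 along the legs, top edge +-15)"
    c=c or cam("wrist"); g=cv2.cvtColor(c["frame"],cv2.COLOR_RGB2GRAY)
    sub=cv2.medianBlur(g,3)[:280,:]; s=robot.read_state()
    R=Ro.from_rotvec(s["orientation"]).as_matrix(); G=s["tool_pos"]+R[:,2]*.006
    for a in np.radians(range(0,100,10)):
        m=[proj(c,G+R@np.array([.085*np.cos(a)-h*-np.sin(a)*-1,y,.085*np.sin(a)+h*np.cos(a)])).round(0) for y in (-.0265,.0265) for h in (-.022,)]
        print(int(np.degrees(a).round()),m)
    for u in (225,235,325,335): print(u,sub[0:280:10,u])
E
python3 -c "
from h import *
feet()"
```

```text
0 [array([208.,  81.]), array([349.,  81.])]
10 [array([216.,  80.]), array([342.,  80.])]
20 [array([222.,  85.]), array([335.,  85.])]
30 [array([227.,  94.]), array([330.,  94.])]
40 [array([232., 106.]), array([326., 106.])]
50 [array([235., 121.]), array([322., 121.])]
60 [array([238., 137.]), array([319., 137.])]
70 [array([241., 153.]), array([317., 154.])]
80 [array([242., 171.]), array([315., 171.])]
90 [array([244., 189.]), array([314., 189.])]
225 [106 106 105 106 106 103 104 104 104 104 104  56  54  55  55  55  55  55
  56  56  55  56  55  56  57  56  59  59]
235 [170 111 107 108 107 104 105 101 102 105 105  60  50  51  50  50  50  50
  49  49  50  49  48  47  48  50  46  57]
325 [167 163 162 165 163 159 153 108 109 110 109  55  55  55  54  56  55  54
  56  83  84  68  56  56  57  57  56  58]
335 [165 163 164 165 166 165 166 109 106 105 110 109 109 111 178 178 173 167
 153 127 103  89  58  57  56  57  57  59]
```

```bash
python3 - <<'E'
s=open('h.py').read()
i=s.index('def feet'); s=s[:i]+'''def feet(off=.009):
    "candidate pitches (deg below level): rows of upper/lower feet edges, columns of leg centres; off = grasp height above mid-depth"
    c=cam("wrist"); s=robot.read_state(); R=Ro.from_rotvec(s["orientation"]).as_matrix(); G=s["tool_pos"]+R[:,2]*.006
    for d in range(0,100,10):
        a=np.radians(d); ex=np.array([np.cos(a),0,np.sin(a)]); ez=np.array([-np.sin(a),0,np.cos(a)])  # legs, iron's underside
        f=lambda h,y:proj(c,G+R@(ex*.085+ez*h+np.array([0,y,0]))).round(0)
        print(d,"upper",f(off-.015,-.0265),f(off-.015,.0265),"lower",f(off+.015,-.0265))
    g=cv2.cvtColor(c["frame"],cv2.COLOR_RGB2GRAY)
    for v in range(60,280,20):
        u=np.where(g[v,200:360]<75)[0]+200; print(v,u[[0,-1]] if len(u) else "", end="; ")
'''
open('h.py','w').write(s)
E
python3 -c "
from h import *
feet()"
```

```text
0 upper [216.  86.] [341.  86.] lower [228.  93.]
10 upper [222.  91.] [335.  91.] lower [232. 106.]
20 upper [228.  99.] [330.  99.] lower [236. 121.]
30 upper [232. 111.] [326. 111.] lower [239. 137.]
40 upper [235. 125.] [322. 125.] lower [241. 153.]
50 upper [238. 140.] [319. 140.] lower [243. 171.]
60 upper [240. 157.] [317. 157.] lower [244. 189.]
70 upper [242. 174.] [315. 174.] lower [245. 208.]
80 upper [243. 191.] [314. 191.] lower [245. 227.]
90 upper [244. 209.] [313. 209.] lower [245. 246.]
60 ; 80 ; 100 ; 120 [221 329]; 140 [220 330]; 160 [220 331]; 180 [220 329]; 200 [220 319]; 220 [219 336]; 240 [219 340]; 260 [208 350];
```

Call:
apply_moves(
  delta_pos=[
    [0, 0, -0.5],
    [0, 0, -0.5],
    [0, 0, -0.5],
    [0, 0, -0.5],
    [0, 0, 0],
    [0, 0, 0],
  ],
  twist=[0, 0, 0, 0, 0, 0],
)

```text
t: 9.0
tool_pos: [0.5252, -0.1249, 0.0911]
orientation: [2.065, 2.366, 0.0]
force: [1.4, -1.9, -3.5]
opening: 0.0624
gripper_force: 8.0
```

```bash
python3 -c "
from h import *
feet()"
```

```text
0 upper [216.  86.] [341.  86.] lower [228.  93.]
10 upper [222.  91.] [335.  91.] lower [232. 106.]
20 upper [228.  99.] [330. 100.] lower [236. 121.]
30 upper [232. 111.] [326. 111.] lower [239. 137.]
40 upper [235. 125.] [322. 125.] lower [241. 154.]
50 upper [238. 140.] [319. 140.] lower [243. 171.]
60 upper [240. 157.] [317. 157.] lower [244. 189.]
70 upper [242. 174.] [315. 174.] lower [245. 208.]
80 upper [243. 191.] [314. 191.] lower [245. 227.]
90 upper [244. 209.] [313. 209.] lower [245. 246.]
60 ; 80 ; 100 ; 120 ; 140 [228 321]; 160 [226 324]; 180 [225 325]; 200 [223 329]; 220 [222 333]; 240 [219 340]; 260 [208 350];
```

Call:
apply_moves(
  delta_pos=[
    [0, 0, -0.5],
    [0, 0, -0.5],
    [0, 0, -0.5],
    [0, 0, -0.5],
    [0, 0, 0],
    [0, 0, 0],
    [0, 0, 0],
    [0, 0, 0],
  ],
  twist=[0, 0, 0, 0, 0, 0, 0, 0],
)

```text
t: 10.05
tool_pos: [0.5245, -0.1245, 0.1104]
orientation: [-2.065, -2.367, 0.0]
force: [0.8, 0.2, -5.5]
opening: 0.0624
gripper_force: 8.0
```

```bash
python3 -c "
from h import *
feet()" | tail -1
```

```text
60 ; 80 ; 100 ; 120 ; 140 [228 320]; 160 [227 323]; 180 [225 326]; 200 [223 328]; 220 [223 333]; 240 [219 340]; 260 [208 350];
```

Call:
apply_moves(
  delta_pos=[
    [0, 0, 0],
    [0, 0, 0],
    [0, 0, 0],
    [0, 0, 0],
  ],
  twist=[0, 0, 0, 0],
  squeeze=6,
)

```text
t: 10.6
tool_pos: [0.5247, -0.1245, 0.1106]
orientation: [-2.065, -2.367, -0.0]
force: [0.4, 0.9, -5.9]
opening: 0.0628
gripper_force: 6.0
```

```bash
python3 -c "
from h import *
feet()" | tail -1
```

```text
60 ; 80 ; 100 ; 120 ; 140 ; 160 [233 315]; 180 [230 320]; 200 [227 325]; 220 [225 330]; 240 [219 340]; 260 [208 350];
```

Call:
apply_moves(
  delta_pos=[
    [0, 0, 0],
    [0, 0, 0],
    [0, 0, 0],
    [0, 0, 0],
  ],
  twist=[0, 0, 0, 0],
  squeeze=4.8,
)

```text
t: 11.15
tool_pos: [0.5247, -0.1245, 0.1106]
orientation: [-2.065, -2.367, -0.0]
force: [-0.2, -0.7, -6.2]
opening: 0.063
gripper_force: 4.8
```

```bash
python3 -c "
from h import *
feet()" | tail -1
```

```text
60 ; 80 ; 100 ; 120 ; 140 ; 160 [233 315]; 180 [230 320]; 200 [227 325]; 220 [225 330]; 240 [219 340]; 260 [208 350];
```

Call:
apply_moves(
  delta_pos=[
    [0, 0, 0.6],
    [0, 0, 0.6],
    [0, 0, 0.4],
    [0, 0, 0.2],
    [0, 0, 0.1],
    [0, 0, 0.1],
    [0, 0, 0],
  ],
  twist=[0, 0, 0, 0, 0, 0, 0],
)

```text
t: 12.08
tool_pos: [0.5246, -0.1258, 0.0916]
orientation: [2.065, 2.366, -0.003]
force: [-6.5, -4.4, 5.5]
opening: 0.0627
gripper_force: 4.9
```

```bash
python3 -c "
from h import *
feet()" | tail -1
```

```text
60 ; 80 ; 100 ; 120 ; 140 ; 160 ; 180 [230 322]; 200 [227 326]; 220 [224 330]; 240 [218 340]; 260 [208 351];
```

Call:
apply_moves(
  delta_pos=[
    [0.3, 0, -0.05],
    [0.3, 0, -0.05],
    [0.4, 0, 0],
    [0.4, 0, 0],
    [0.4, 0, 0],
    [0, 0, 0],
  ],
  twist=[0, 0, 0, 0, 0, 0],
)

```text
t: 12.88
tool_pos: [0.5221, -0.1072, 0.0926]
orientation: [2.065, 2.367, -0.002]
force: [-6.5, -1.6, 7.5]
opening: 0.063
gripper_force: 4.8
```

```bash
python3 -c "
from h import *
feet()" | tail -1
```

```text
60 [200 200]; 80 ; 100 ; 120 ; 140 ; 160 ; 180 [236 246]; 200 [232 323]; 220 [228 328]; 240 [219 339]; 260 [208 350];
```

Call:
apply_moves(
  delta_pos=[
    [0.4, 0, 0],
    [0.4, 0, 0],
    [0.3, 0, 0],
    [0, 0, 0.15],
    [0, 0, 0.15],
    [0, 0, 0.1],
    [0, 0, 0],
  ],
  twist=[0, 0, 0, 0, 0, 0, 0],
)

```text
t: 13.8
tool_pos: [0.5205, -0.096, 0.0882]
orientation: [-2.065, -2.367, 0.001]
force: [-6.7, 0.2, 6.2]
opening: 0.0627
gripper_force: 4.8
```

```bash
python3 -c "
from h import *
feet()" | tail -1
```

```text
60 ; 80 ; 100 ; 120 ; 140 ; 160 ; 180 ; 200 [235 320]; 220 [229 326]; 240 [219 339]; 260 [208 350];
```

Call:
apply_moves(
  delta_pos=[
    [0, 0, 0],
    [0, 0, 0],
    [0, 0, -0.5],
    [0, 0, -1],
    [0, 0, -1],
    [0, 0, -1],
    [0, 0, -0.5],
    [0, 0, 0],
  ],
  twist=[0, 0, 0, 0, 0, 0, 0, 0],
  squeeze=25,
)

```text
t: 14.85
tool_pos: [0.5211, -0.0959, 0.1283]
orientation: [2.065, 2.366, 0.001]
force: [0.1, 0.4, -6.7]
opening: 0.0625
gripper_force: 24.9
```

Run:
```python
from h import *
feet()
c=cam("wrist");crop(c,180,130,200,180,2,"a.png"); crop(cam("side"),205,180,110,140,4,"b.png")
a=cv2.imread("pics/a.png"); b=cv2.imread("pics/b.png"); x=np.zeros((560,800,3),np.uint8); x[:360,:360]=a[:,:360]; x[:,360:]=b[:,:440]; cv2.imwrite("pics/m4.png",x)
```

```text
0 upper [216.  86.] [340.  86.] lower [227.  93.]
10 upper [222.  90.] [334.  91.] lower [232. 106.]
20 upper [227.  99.] [329.  99.] lower [235. 120.]
30 upper [231. 111.] [325. 111.] lower [238. 136.]
40 upper [235. 125.] [321. 125.] lower [240. 153.]
50 upper [238. 140.] [319. 140.] lower [242. 171.]
60 upper [240. 156.] [316. 156.] lower [243. 189.]
70 upper [242. 173.] [315. 173.] lower [244. 207.]
80 upper [243. 191.] [314. 191.] lower [245. 226.]
90 upper [244. 209.] [313. 209.] lower [245. 245.]
60 [212 213]; 80 ; 100 ; 120 ; 140 ; 160 ; 180 ; 200 [235 320]; 220 [230 326]; 240 [220 339]; 260 [209 349];
```

View pics/m4.png

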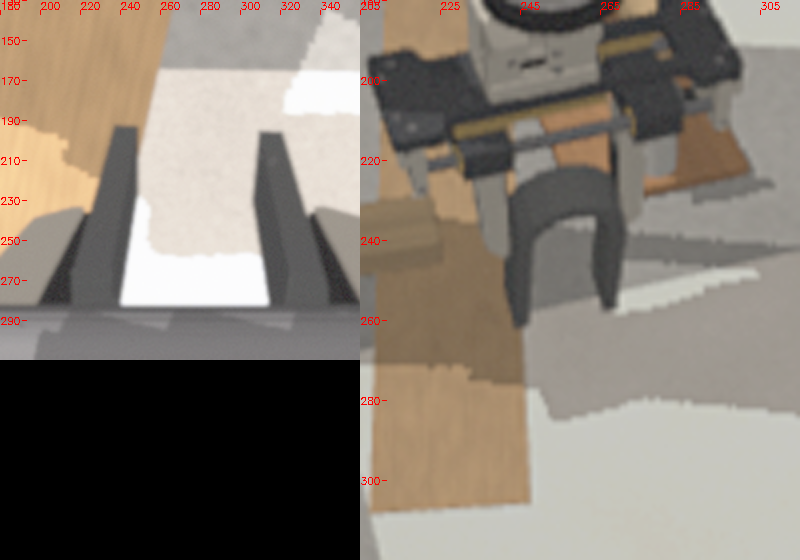

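The iron is upright between the fingers, about 80–85° from flat, with its feet at (234,193) and (314,196) in the wrist view. I'll raise it, then measure the pole from above.

Call:
apply_moves(
  delta_pos=[
    [0, 0, -1],
    [0, 0, -2],
    [0, 0, -3],
    [0, 0, -3],
    [0, 0, -3],
    [0, 0, -3],
    [0, 0, -1.2],
    [0, 0, 0],
  ],
  twist=[0, 0, 0, 0, 0, 0, 0, 0],
)

```text
t: 16.0
tool_pos: [0.5211, -0.0959, 0.2903]
orientation: [2.064, 2.366, 0.001]
force: [-0.1, -0.6, -6.9]
opening: 0.0621
gripper_force: 24.9
```

Run:
```python
from h import *
np.set_printoptions(precision=4,suppress=True)
S=cam("side");C=cam("scene")
s=lambda x,y:(190+x/3,105+y/3)
c=lambda x,y:(235+x/4,165+y/4)
for z in (.153,.162): print("hung front rim",onz(S,*s(213,97),z),"scene +y rim",onz(C,*c(405,283),z),onz(C,*c(445,320),z-.015))
# pole silhouettes: fit midlines by wood-coloured edges
togo([.594,.108,.296],.122)
crop(cam("wrist"),150,0,400,290,2,"w5.png")
```

```text
hung front rim [0.59   0.2288 0.153 ] scene +y rim [0.5608 0.1988 0.153 ] [0.5525 0.225  0.138 ]
hung front rim [0.588  0.2154 0.162 ] scene +y rim [0.5662 0.2031 0.162 ] [0.5579 0.229  0.147 ]
t 16.1 pos [ 0.5202 -0.0956  0.2882] yaw_y 0.136 tilt z [-0.002  0.001 -1.   ]
shift cm [19.18 10.07 -0.78] twist 0.014
```

View pics/w5.png

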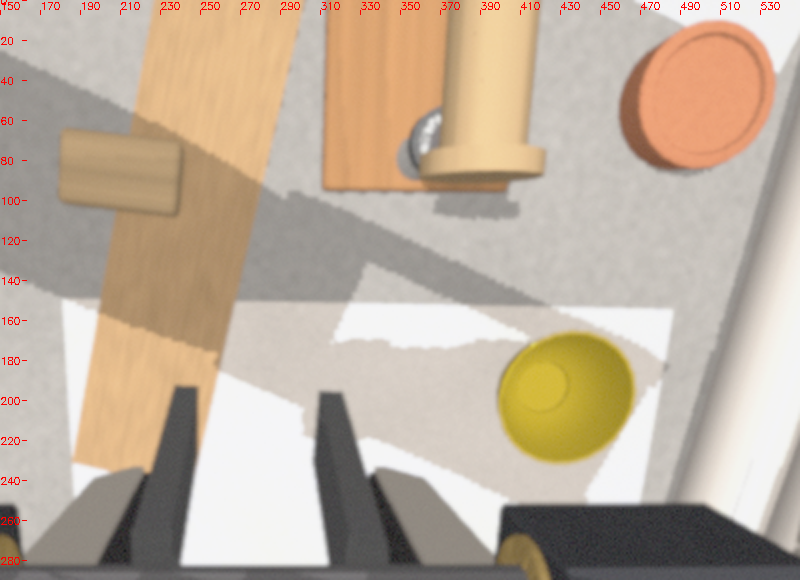

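The wrist view shows the pole with edges at u = 372 and 415 (row 30), and its −y disc at (391,80). Next I'll fit the pole axis to its edge rays from all three views, using its 19 mm radius.

```bash
cat > pole.py <<'E'
from h import *
from scipy.optimize import least_squares
from scipy.ndimage import gaussian_filter, map_coordinates
def edge(c,p,n,w=4):
    "strongest colour step along n within w px of p"
    n=np.array(n,float)/np.hypot(*n); k=np.arange(-w,w+.01,.25); q=np.array(p)[:,None]+n[:,None]*k
    g=sum(np.abs(np.gradient(map_coordinates(gaussian_filter(c["frame"][:,:,i].astype(float),.7),q[::-1],order=1))) for i in range(3))
    return q[:,np.argmax(g)]
def run(cams):
    E=[]
    for c,a,b,num in cams:
        a,b=np.array(a,float),np.array(b,float); d=b-a
        pts=np.array([edge(c,a+d*t,(-d[1],d[0])) for t in np.linspace(0,1,num)])
        l=cv2.fitLine(pts.astype(np.float32),cv2.DIST_HUBER,0,.01,.01).ravel(); r=np.abs((pts-l[2:])@[-l[1],l[0]])
        pts=pts[r<1]; print(len(pts),"of",num,pts[0].round(1),pts[-1].round(1)); E+=[(c["o"],ray(c,*p),i) for i,p in enumerate(pts)]
    def res(x):
        X=np.array([x[0],.18,x[2]]);u=np.array([-np.sin(x[1]),np.cos(x[1]),0]);out=[]
        for o,r,_ in E:
            n=np.cross(u,r); out.append(abs((X-o)@n)/np.linalg.norm(n)-.019)
        return np.array(out)*1e3
    f=least_squares(res,[.585,.122,.14],x_scale=[.01,.05,.01],loss="soft_l1"); print("x at y=.18, yaw, z axis:",f.x.round(4),"rms mm",np.sqrt(np.mean(res(f.x)**2)).round(2)); return f.x
if __name__=="__main__":
    S,C,W=cam("side"),cam("scene"),cam("wrist")
    s=lambda x,y:(190+x/3,105+y/3); c=lambda x,y:(235+x/4,165+y/4)
    A=[(S,s(212,160),s(236,218),14),(S,s(253,160),s(277,218),14),(C,c(215,157),c(370,270),14),(C,c(190,222),c(330,320),14),(W,(372.5,10),(371.8,65),14),(W,(418,10),(413.5,65),14)]
    run(A); print("no wrist"); run(A[:4]); print("wrist+side");run(A[:2]+A[4:])
E
python3 pole.py
```

```text
13 of 14 [264.4 156.8] [270.3 177. ]
11 of 14 [275.5 163.1] [283.7 177.1]
13 of 14 [287.3 206.3] [326.2 234.3]
14 of 14 [281.9 221.3] [316.2 246.8]
13 of 14 [372.3  10. ] [369.6  60.7]
14 of 14 [419.5  10.1] [414.7  65.1]
x at y=.18, yaw, z axis: [0.59   0.074  0.1359] rms mm 5.54
no wrist
13 of 14 [264.4 156.8] [270.3 177. ]
11 of 14 [275.5 163.1] [283.7 177.1]
13 of 14 [287.3 206.3] [326.2 234.3]
14 of 14 [281.9 221.3] [316.2 246.8]
x at y=.18, yaw, z axis: [0.5957 0.0796 0.1459] rms mm 5.25
wrist+side
13 of 14 [264.4 156.8] [270.3 177. ]
11 of 14 [275.5 163.1] [283.7 177.1]
13 of 14 [372.3  10. ] [369.6  60.7]
14 of 14 [419.5  10.1] [414.7  65.1]
x at y=.18, yaw, z axis: [ 0.6104 -0.0549  0.1172] rms mm 4.24
```

```bash
python3 - <<'E'
s=open('pole.py').read()
i=s.index('    S,C,W=')
s=s[:i]+'''    S,C,W=cam("side"),cam("scene"),cam("wrist")
    for c_,n in ((S,"side0"),(C,"scene0")): c_["frame"]=cv2.imread(f"pics/{n}.png")[:,:,::-1]
    s=lambda x,y:(190+x/3,105+y/3); c=lambda x,y:(235+x/4,165+y/4)
    A=[(S,s(212,160),s(236,218),14),(S,s(253,160),s(277,218),14),(C,c(215,157),c(370,270),14),(C,c(190,222),c(330,320),14),(W,(372.5,5),(372.2,48),14),(W,(418,10),(414,60),14)]
    x=run(A)
    for n,k in (("side",A[:2]),("scene",A[2:4]),("wrist",A[4:])):
        pass
    print("side+scene"); run(A[:4]); print("wrist+side");run(A[:2]+A[4:]); print("wrist+scene"); run(A[2:])
'''
open('pole.py','w').write(s)
E
python3 pole.py
```

```text
7 of 14 [259.3 158.9] [265.7 178.9]
14 of 14 [273.2 158.8] [283.7 177.1]
14 of 14 [286.8 206.9] [325.7 234.9]
13 of 14 [281.4 222.1] [316.1 247. ]
14 of 14 [372.3   5. ] [369.7  48. ]
14 of 14 [418.2  10. ] [413.8  60. ]
x at y=.18, yaw, z axis: [0.5876 0.0972 0.1332] rms mm 1.42
side+scene
7 of 14 [259.3 158.9] [265.7 178.9]
14 of 14 [273.2 158.8] [283.7 177.1]
14 of 14 [286.8 206.9] [325.7 234.9]
13 of 14 [281.4 222.1] [316.1 247. ]
x at y=.18, yaw, z axis: [0.5871 0.1123 0.1338] rms mm 1.6
wrist+side
7 of 14 [259.3 158.9] [265.7 178.9]
14 of 14 [273.2 158.8] [283.7 177.1]
14 of 14 [372.3   5. ] [369.7  48. ]
14 of 14 [418.2  10. ] [413.8  60. ]
x at y=.18, yaw, z axis: [0.5884 0.0809 0.1361] rms mm 1.23
wrist+scene
14 of 14 [286.8 206.9] [325.7 234.9]
13 of 14 [281.4 222.1] [316.1 247. ]
14 of 14 [372.3   5. ] [369.7  48. ]
14 of 14 [418.2  10. ] [413.8  60. ]
x at y=.18, yaw, z axis: [0.5843 0.1274 0.1312] rms mm 0.82
```

Call:
apply_moves(
  delta_pos=[
    [1.5, 0.8, 0],
    [2.4, 1.3, 0],
    [3, 1.6, 0],
    [3, 1.6, 0],
    [3, 1.6, 0],
    [3, 1.6, 0],
    [2.2, 1.1, 0],
    [1, 0.5, 0],
  ],
  twist=[0.014, 0, 0, 0, 0, 0, 0, 0],
)

```text
t: 17.45
tool_pos: [0.5976, 0.1074, 0.2892]
orientation: [-2.08, -2.354, 0.001]
force: [-0.0, -0.2, -6.6]
opening: 0.0616
gripper_force: 24.9
```

Call:
apply_moves(
  delta_pos=[
    [0, 0, 0],
    [0, 0, 0],
  ],
  twist=[0, 0],
)

```text
t: 17.7
tool_pos: [0.5974, 0.1052, 0.2896]
orientation: [2.083, 2.352, -0.001]
force: [0.0, -0.6, -5.1]
opening: 0.0622
gripper_force: 24.9
```

Run:
```python
from h import *
togo([.594,.108,.29],.122)
crop(cam("wrist"),200,60,200,230,2,"a.png"); crop(cam("side"),215,70,110,145,4,"b.png")
a=cv2.imread("pics/a.png"); b=cv2.imread("pics/b.png"); x=np.zeros((580,800,3),np.uint8); x[:460,:360]=a[:,:360]; x[:,360:]=b[:,:440]; cv2.imwrite("pics/m6.png",x)
```

```text
t 17.7 pos [0.5974 0.1052 0.2896] yaw_y 0.1213 tilt z [-0. -0. -1.]
shift cm [ 0.31 -0.3  -0.04] twist -0.001
```

View pics/m6.png

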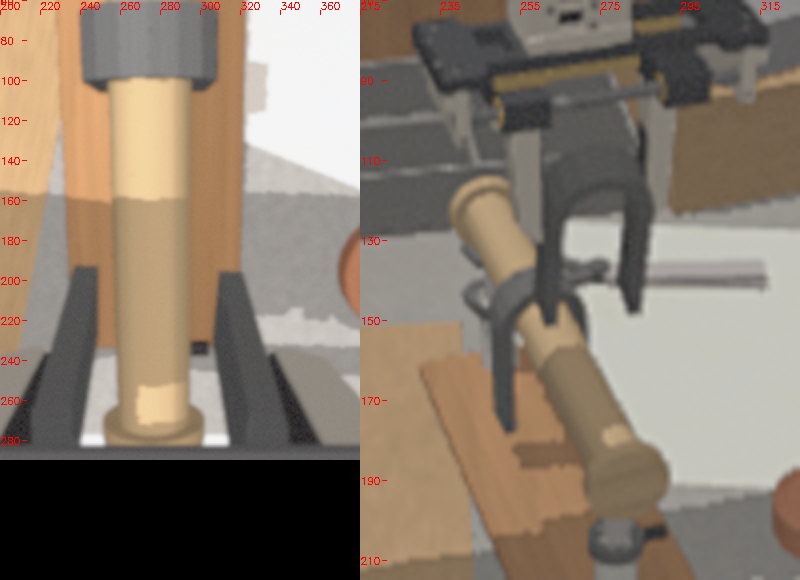

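The wrist view shows the hung iron's near face at row 98. The pole edges are at u ≈ 255/295 (row 120) and 259/294 (row 180), between the legs' inner edges at 248 and 309.

```bash
cat > p2.py <<'E'
from pole import *
W=cam("wrist")
L=[(W,(254.5,110),(259,185),20),(W,(295.8,110),(294.5,185),20)]
s=robot.read_state(); R=Ro.from_rotvec(s["orientation"]).as_matrix(); T=s["tool_pos"]
for c,a,b,n in L:
    a,b=np.array(a),np.array(b); d=b-a
    pts=np.array([edge(c,a+d*t,(-d[1],d[0]),3) for t in np.linspace(0,1,n)])
    l=np.polyfit(pts[:,1],pts[:,0],1); print("edge u at rows 110,185:",np.polyval(l,[110,185]).round(2),"resid",np.std(pts[:,0]-np.polyval(l,pts[:,1])).round(2))
    E=globals().setdefault("E",[]); E.append(l)
for z in (.133,.138):
    m=[R.T@((onz(W,np.polyval(E[0],v),v,z)+onz(W,np.polyval(E[1],v),v,z))/2-T) for v in (115,150,185)]
    wd=[np.linalg.norm(onz(W,np.polyval(E[0],v),v,z)-onz(W,np.polyval(E[1],v),v,z))*1e3 for v in (115,185)]
    p=np.polyfit([q[0] for q in m],[q[1] for q in m],1); print("z",z,"pole in tool frame: y at x=0 %.4f slope %.4f"%(p[1],p[0]),"width",np.round(wd,1))
h=R.T@(onz(W,275,98.5,.161)-T); print("hung near face tool x",h[0])
d=R.T@(onz(W,276,267,.15)-T); print("disc tool x ~",d[0])
for u in (248.5,309.5): print("leg inner", (R.T@(onz(W,u,195,T[2]-.006-.083)-T)).round(4))
E
python3 p2.py
```

```text
edge u at rows 110,185: [256.61 258.38] resid 0.57
edge u at rows 110,185: [292.84 291.68] resid 0.21
z 0.133 pole in tool frame: y at x=0 -0.0037 slope -0.0014 width [33.1 32.3]
z 0.138 pole in tool frame: y at x=0 -0.0036 slope -0.0014 width [32.5 31.7]
hung near face tool x 0.09002024201645611
disc tool x ~ -0.06589698054141108
leg inner [ 0.0177 -0.0229  0.089 ]
leg inner [0.0177 0.0231 0.089 ]
```

Run:
```python
from h import *
f=cam("wrist")["frame"]
for v in (115,135,150,170,185): print(v,"L",[tuple(int(i) for i in x[::2]) for x in f[v-1:v+2,251:263].mean(0)],"\n   R",[tuple(int(i) for i in x[::2]) for x in f[v-1:v+2,288:300].mean(0)])
```

```text
115 L [(211, 74), (208, 71), (193, 69), (170, 70), (160, 73), (169, 81), (186, 90), (200, 97), (208, 102), (214, 104), (219, 106), (224, 111)] 
   R [(174, 84), (165, 80), (156, 75), (147, 72), (134, 66), (122, 59), (116, 53), (116, 46), (122, 42), (126, 43), (129, 45), (129, 44)]
135 L [(207, 70), (207, 70), (202, 70), (186, 70), (167, 72), (162, 75), (177, 86), (193, 94), (204, 99), (211, 102), (217, 105), (222, 109)] 
   R [(174, 85), (166, 80), (157, 75), (147, 72), (134, 65), (123, 59), (115, 53), (116, 47), (122, 43), (127, 43), (129, 44), (129, 43)]
150 L [(206, 70), (205, 70), (200, 70), (186, 67), (166, 68), (160, 73), (171, 83), (187, 91), (200, 96), (209, 101), (216, 105), (220, 107)] 
   R [(174, 83), (166, 82), (158, 77), (147, 71), (135, 66), (122, 59), (114, 52), (116, 48), (121, 44), (126, 43), (127, 44), (129, 45)]
170 L [(131, 45), (131, 45), (130, 44), (126, 44), (116, 44), (106, 46), (104, 50), (110, 53), (121, 59), (126, 61), (130, 64), (135, 64)] 
   R [(134, 65), (128, 62), (125, 60), (119, 57), (114, 55), (111, 53), (110, 50), (115, 45), (120, 42), (125, 43), (126, 43), (126, 43)]
185 L [(128, 44), (129, 44), (130, 45), (128, 45), (120, 44), (109, 45), (101, 46), (107, 53), (118, 59), (124, 61), (129, 64), (133, 65)] 
   R [(132, 64), (128, 62), (124, 60), (120, 59), (115, 56), (111, 53), (109, 48), (111, 44), (119, 43), (122, 43), (126, 44), (124, 42)]
```

Run:
```python
from h import *
W=cam("wrist");s=robot.read_state(); R=Ro.from_rotvec(s["orientation"]).as_matrix(); T=s["tool_pos"]
for z in (.135,.145):
    m=[];
    for v,l,r in ((115,253.7,295),(150,254.5,295),(185,255.4,294.9)):
        a,b=onz(W,l,v,z),onz(W,r,v,z); m.append(R.T@((a+b)/2-T)); print(np.linalg.norm(a-b)*1e3)
    p=np.polyfit([q[0] for q in m],[q[1] for q in m],1); print(z,[q.round(4) for q in m],"y at 0 %.4f slope %.4f"%(p[1],p[0]))
```

```text
37.676379615015186
37.9233576754779
38.01407658431359
0.135 [array([ 0.0777, -0.0041,  0.1548]), array([ 0.0461, -0.0039,  0.1548]), array([ 0.0128, -0.0036,  0.1548])] y at 0 -0.0035 slope -0.0087
36.39739946684686
36.635993493610265
36.723632815589234
0.145 [array([ 0.0774, -0.004 ,  0.1448]), array([ 0.0469, -0.0037,  0.1448]), array([ 0.0147, -0.0034,  0.1448])] y at 0 -0.0033 slope -0.0087
```

Call:
apply_moves(
  delta_pos=[
    [0.7, -0.1, 0],
    [0.7, -0.1, 0],
    [0.6, -0.14, 0],
    [0, 0, 1],
    [0, 0, 1.5],
    [0, 0, 1],
    [0, 0, 0],
    [0, 0, 0],
  ],
  twist=[-0.009, 0, 0, 0, 0, 0, 0, 0],
)

```text
t: 18.95
tool_pos: [0.5917, 0.1255, 0.2548]
orientation: [2.071, 2.362, 0.0]
force: [-1.0, -0.3, -5.1]
opening: 0.0619
gripper_force: 24.9
```

Run:
```python
from h import *
togo([.594,.108,.25])
f=cam("wrist")["frame"]
for v in (150,185): print(v,"L",[tuple(int(i) for i in x[::2]) for x in f[v-1:v+2,248:262].mean(0)],"\n   R",[tuple(int(i) for i in x[::2]) for x in f[v-1:v+2,296:312].mean(0)])
c=cam("wrist");print(c["cx"])
g=cv2.cvtColor(f,cv2.COLOR_RGB2GRAY)
for v in (200,210,225): print(v,g[v,225:262],g[v,296:332])
```

```text
t 18.95 pos [0.5917 0.1255 0.2548] yaw_y 0.1309 tilt z [ 0.  0. -1.]
shift cm [-1.76 -0.    0.48] 
150 L [(208, 71), (211, 72), (212, 72), (208, 71), (208, 71), (207, 71), (203, 71), (186, 68), (165, 69), (156, 73), (165, 80), (181, 87), (195, 94), (205, 99)] 
   R [(156, 76), (147, 71), (135, 67), (125, 60), (117, 53), (120, 49), (126, 46), (129, 44), (129, 44), (127, 43), (130, 46), (129, 43), (132, 46), (132, 45), (132, 44), (129, 45)]
185 L [(127, 43), (127, 43), (130, 44), (131, 45), (130, 44), (130, 45), (130, 45), (126, 44), (116, 45), (103, 45), (100, 48), (106, 52), (116, 57), (123, 60)] 
   R [(123, 60), (118, 58), (114, 56), (111, 52), (113, 48), (119, 43), (125, 44), (127, 44), (126, 43), (127, 43), (128, 44), (127, 44), (127, 42), (126, 43), (125, 43), (126, 43)]
279.112688399048
200 [106 108 105 105 106 106  96  86  78  73  59  45  43  42  40  39  39  39
  40  41  37  37  44  51  69  84  91  92  92  90  89  84  81  79  85  91
 100] [ 97  94  90  90  87  88  89  89  89  87  87  85  71  53  39  39  41  41
  40  40  40  39  40  39  41  47  60  76  84  93 101 107 111 110 109 108]
210 [109 108 106 104 102  98  85  66  45  42  39  38  41  42  38  42  39  39
  41  39  37  34  40  50  69  84  90  93  91  92  91  84  80  79  84  92
  98] [ 97  91  89  88  86  88  88  88  87  88  82  71  53  39  34  38  44  44
  45  46  42  38  39  40  38  37  39  38  52  70  91 104 108 109 110 110]
225 [103  98  82  62  44  37  39  41  39  35  40  40  39  42  41  40  39  36
  37  34  32  32  37  48  67  84  89  91  91  91  91  89  83  79  81  89
  95] [ 96  93  88  88  86  86  87  86  84  79  62  44  34  30  31  29  33  31
  32  34  34  38  38  38  40  39  42  39  37  40  38  41  51  82 126 156]
```

Call:
apply_moves(
  delta_pos=[
    [0, -0.05, 0.5],
    [0, 0, 0.5],
    [0, 0, 0.5],
    [0, 0, 0.5],
    [0, 0, 0],
  ],
  twist=[0, 0, 0, 0, 0],
)

```text
t: 19.68
tool_pos: [0.5907, 0.1255, 0.2338]
orientation: [-2.071, -2.361, 0.002]
force: [-0.9, -0.5, -6.1]
opening: 0.0623
gripper_force: 24.9
```

Call:
apply_moves(
  delta_pos=[
    [0, 0, 0.8],
    [0, 0, 0.8],
    [0, 0, 0.8],
    [0, 0, 0.8],
    [0, 0, 0.8],
    [0, 0, 0.5],
    [0, 0, 0.5],
    [0, 0, 0],
  ],
  twist=[0, 0, 0, 0, 0, 0, 0, 0],
)

```text
t: 20.68
tool_pos: [0.5908, 0.1255, 0.1841]
orientation: [-2.071, -2.362, 0.001]
force: [0.0, 0.0, -5.3]
opening: 0.0619
gripper_force: 24.9
```

Call:
apply_moves(
  delta_pos=[
    [0, 0, 0.6],
    [0, 0, 0.6],
    [0, 0, 0.6],
    [0, 0, 0.5],
    [0, 0, 0.5],
    [0, 0, 0.4],
    [0, 0, 0.3],
    [0, 0, 0],
  ],
  twist=[0, 0, 0, 0, 0, 0, 0, 0],
)

```text
t: 21.68
tool_pos: [0.591, 0.1255, 0.1494]
orientation: [-2.071, -2.362, 0.001]
force: [-0.3, -0.4, -5.8]
opening: 0.0621
gripper_force: 24.9
```

Call:
apply_moves(
  delta_pos=[
    [0, 0, 0.1],
    [0, 0, 0.1],
    [0, 0, 0.1],
    [0, 0, 0.1],
    [0, 0, 0],
  ],
  twist=[0, 0, 0, 0, 0],
)

```text
t: 22.3
tool_pos: [0.591, 0.1255, 0.1455]
orientation: [-2.071, -2.362, 0.0]
force: [1.0, 0.4, -6.5]
opening: 0.0619
gripper_force: 24.9
```

Call:
apply_moves(
  delta_pos=[
    [0, 0, 0.1],
    [0, 0, 0.1],
    [0, 0, 0.1],
    [0, 0, 0.1],
    [0, 0, 0],
  ],
  twist=[0, 0, 0, 0, 0],
)

```text
t: 22.92
tool_pos: [0.591, 0.1255, 0.1415]
orientation: [-2.071, -2.362, 0.0]
force: [-0.3, 0.5, -6.1]
opening: 0.062
gripper_force: 24.9
```

Call:
apply_moves(
  delta_pos=[
    [0, 0, 0.1],
    [0, 0, 0.1],
    [0, 0, 0.1],
    [0, 0, 0],
  ],
  twist=[0, 0, 0, 0],
)

```text
t: 23.42
tool_pos: [0.591, 0.1255, 0.1385]
orientation: [-2.071, -2.362, 0.0]
force: [0.4, 0.1, -5.6]
opening: 0.0621
gripper_force: 24.9
```

Call:
apply_moves(
  delta_pos=[
    [0, 0, 0.1],
    [0, 0, 0.1],
    [0, 0, 0.1],
    [0, 0, 0],
  ],
  twist=[0, 0, 0, 0],
)

```text
t: 23.92
tool_pos: [0.591, 0.1255, 0.1355]
orientation: [-2.071, -2.362, 0.0]
force: [0.0, -1.1, -6.3]
opening: 0.0621
gripper_force: 24.9
```

Call:
apply_moves(
  delta_pos=[
    [0, 0, 0.1],
    [0, 0, 0.1],
    [0, 0, 0],
  ],
  twist=[0, 0, 0],
)

```text
t: 24.3
tool_pos: [0.5914, 0.1255, 0.1342]
orientation: [2.071, 2.362, 0.001]
force: [-0.7, 0.1, -0.8]
opening: 0.0621
gripper_force: 24.9
```

Contact: the pole now carries about 5 N of the weight. I'll ease the grip so the iron squares itself, then open.

Call:
apply_moves(
  delta_pos=[
    [0, 0, 0],
    [0, 0, 0],
    [0, 0, 0.05],
    [0, 0, 0.05],
    [0, 0, 0.05],
    [0, 0, 0.05],
    [0, 0, 0],
  ],
  twist=[0, 0, 0, 0, 0, 0, 0],
  squeeze=5,
)

```text
t: 25.18
tool_pos: [0.5912, 0.1254, 0.1317]
orientation: [2.071, 2.362, 0.0]
force: [2.2, -3.0, -2.0]
opening: 0.0628
gripper_force: 5.0
```

Call:
apply_moves(
  delta_pos=[
    [0, 0, 0.05],
    [0, 0, 0.05],
    [0, 0, 0],
    [0, 0, 0],
    [0, 0, 0],
  ],
  twist=[0, 0, 0, 0, 0],
  squeeze=3,
)

```text
t: 25.8
tool_pos: [0.5911, 0.1255, 0.1306]
orientation: [-2.071, -2.362, 0.0]
force: [1.6, -2.5, -1.4]
opening: 0.0625
gripper_force: 3.0
```

Call:
apply_moves(
  delta_pos=[
    [0, 0, 0],
    [0, 0, 0],
    [0, 0, 0],
    [0, 0, 0],
    [0, 0, 0],
    [0, 0, 0],
  ],
  twist=[0, 0, 0, 0, 0, 0],
  gripper=7.0,
)

```text
t: 26.55
tool_pos: [0.5911, 0.1255, 0.1306]
orientation: [-2.071, -2.362, -0.0]
force: [-0.1, 0.1, 0.4]
opening: 0.0698
gripper_force: 0.0
```

Call:
apply_moves(
  delta_pos=[
    [0, 0, 0],
    [0, 0, 0],
    [0, 0, 0],
    [0, 0, 0],
  ],
  twist=[0, 0, 0, 0],
  gripper=8.8,
)

```text
t: 27.05
tool_pos: [0.5911, 0.1255, 0.1306]
orientation: [-2.071, -2.362, -0.0]
force: [-1.2, 0.2, 0.4]
opening: 0.0879
gripper_force: 0.0
```

Call:
apply_moves(
  delta_pos=[
    [0, 0, -0.5],
    [0, 0, -1],
    [0, 0, -2],
    [0, 0, -3],
    [0, 0, -3],
    [0, 0, -3],
    [0, 0, -3],
    [0, 0, -1],
  ],
  twist=[0, 0, 0, 0, 0, 0, 0, 0],
)

```text
t: 28.05
tool_pos: [0.5922, 0.1257, 0.2998]
orientation: [2.069, 2.359, 0.007]
force: [-1.3, 1.1, -0.0]
opening: 0.0878
gripper_force: 0.0
```

Run:
```python
from h import *
crop(cam("scene"),250,165,150,150,2,"a.png"); crop(cam("side"),205,90,120,150,4,"b.png")
a=cv2.imread("pics/a.png"); b=cv2.imread("pics/b.png"); x=np.zeros((600,780,3),np.uint8); x[:300,:300]=a; x[:,300:]=b; cv2.imwrite("pics/m7.png",x)
```

```text
(no output)
```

View pics/m7.png

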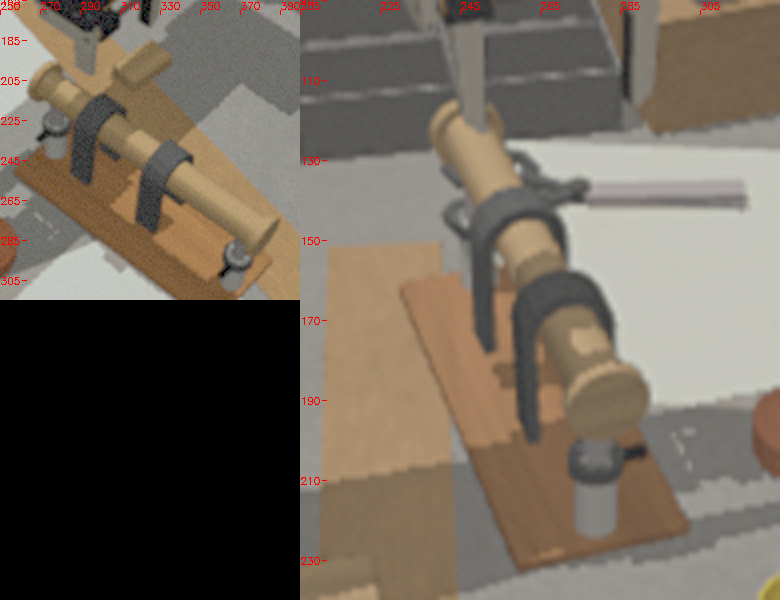

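The iron hangs astride the pole with its crown up at about (268,160) in the side view. There is a clear gap to the hung iron, which hasn't moved, and the gripper is well above both.

Call:
apply_moves(
  delta_pos=[
    [0, 0, 0],
    [0, 0, 0],
    [0, 0, 0],
    [0, 0, 0],
  ],
  twist=[0, 0, 0, 0],
)

```text
t: 28.65
tool_pos: [0.5909, 0.1255, 0.2951]
orientation: [-2.071, -2.362, 0.001]
force: [0.1, 0.6, -0.2]
opening: 0.0881
gripper_force: 0.0
```

```bash
python3 -c "
from plant import robot
print(robot.close_job())"
```

```text
the job is handed in; nothing more can be done
None
```

The iron hangs crown up astride the pole on the free stretch, set down gently and released; the hung iron looks unmoved, nothing else was touched, and the job is handed in at about 29 s (no verdict was returned).

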